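Slide the tin aside and pop the touch-latch lid of a fly-tying chest

TASK

Open the compartment of the wooden tying chest whose lid the open round tin is standing on. First push the tin sideways with the fingertips, never lifting or tipping it, onto the cork deck in the middle of the chest so that it is clear of both lids; then press the front edge of the lid it stood on until the touch catch lets go and the spring leaves the lid ajar. Leave the other lid shut with its little bottle standing where it is, leave the spool and the tub alone, and finish with the hand clear.

Things in the scene. Friction and masses are not known exactly. Their poses are not given: they have to be found in the camera images.
- chest: Fixed wooden chest, 160 deep (x), 372 wide (y), 100 high. Origin: centre of its underside; x to its rear, y to its left seen from the robot, z up. Top, along y: left lid (y 64 to 184), fixed cork deck, right lid (y -184 to -64). Lids: brown flaps 10 thick, spanning x -80 to 80, tops at z 100 when shut.
- deck (a point): Centre of the top face of the fixed cork-faced deck in the middle of the chest, 98 above the table; the deck is 160 deep (x) by 122 wide (y). Things slide from a lid onto it over a 2 mm step down. Axes as the chest's.
- left_press (a point): Centre of a flush steel disc of 18 diameter (a mark to press on) on the top face of the left (+y) lid, 17 from its front edge, midway along it. It moves with the lid.
- right_press (a point): The same on the right (-y) lid.
- left_lid (a joint): hinge angle of the left lid, rad: 0 shut on its touch catch, negative pressed in (stop at -0.036, 5 mm down at the front edge), about 0.36 sprung ajar (front edge 55 mm up). Hinged at the chest's rear (+x) top edge. Pressing the front edge down 3 mm or more (3 to 4 N, then the stop; 12 N does no harm) frees the catch for good: the lid rises as the finger withdraws upward. Pulling does not free it.
- right_lid (a joint): hinge angle of the right lid, rad: 0 shut on its touch catch, negative pressed in (stop at -0.036, 5 mm down at the front edge), about 0.36 sprung ajar (front edge 55 mm up). Works just as the left lid does.
- tin_mid (a point): Centre, half-way up, of the loose open round aluminium tin: 72 diameter, 28 high, upright, walls 2.5, about 90 g. At the start it stands on one of the two lids, which varies; that lid is the one to open. A push on its side slides it easily.
- bottle_mid (a point): Centre, half-way up, of the loose small brown bottle with black cap, 30 diameter, 55 high. It stands on the other lid, the one that stays shut.
- spool_mid (a point): Centre of a loose thread spool, 36 diameter, 40 high, standing on the table to the left of the chest. Leave it alone.
- tub_mid (a point): Centre of a loose clear open tub, 90 diameter at the rim, 45 high, standing on the table to the right of the chest. Leave it alone.

How it is judged:
By the outcome, as a careful person would: the job done as asked, in the order asked, and still so for the second after the job is handed in, with the robot touching nothing.
It also fails if it takes over 42 s, if anything falls off the work surface, if the arm or the gripper's body presses on something with over 40 N, if the wrist force passes 120 N, or if a joint passes its speed limit or range.

ROBOT

A 6-joint arm with a two-finger parallel gripper is mounted at the origin on the work surface. World frame = base frame: x ahead of the robot, y to its left, z up, the work surface at z = 0. Lengths are in m, angles in rad, forces in N, time in s.
With the tool pointing down it reaches from about 0.3 to 0.875 m from the base axis. Payload 6.4 kg.
Tool frame: the origin (TCP) lies between the finger pads; the fingertips stand 19 mm ahead of it and the grasp point (between the pads) is the TCP (ctrl.tips_ahead is the z of the fingertips in the tool frame, in m); z points along the fingers, y is the line along which they close (so a half turn about z gives the same grasp; the last joint's range is limited). The gripper opens to 85 mm and grips with 20 to 120 N. Pads are 22 mm wide; open, the fingers measure 114 mm over their backs; the gripper's body (76 mm by 85 mm) begins 54 mm behind the grasp point. The pads swing forward as they close: fully open they stand 13 mm farther back than shut.
Start: joints at [-1.55, 0.181, 1.607, -0, 1.354, -0.206], TCP at [0.129, -0.56, 0.25] pointing down, gripper open.
Joint ranges: [-2.99, 2.99], [-0.89, 2.07], [0.3, 2.58], [-1.14, 4.28], [0, 2.63], [-3.12, 3.12]. Speed limits (rad/s): [2.57, 2.57, 3.01, 3.14, 3.14, 3.14].

INTERFACE

Orientations are given as a unit quaternion [w, x, y, z].
In Python, from bench import readout, vision, ctrl gives the robot as it stands.
- The arm moves only by the tool play_rows, never from a script. Its arguments are lists of equal length, an entry for each row: "xyz": the shift along the tool's x, y, z in mm, a list of three; "rot": the turn, a rotation vector about the tool's x, y, z in rad, a list of three; "grip": the opening, from 0 (shut) to 1 (fully open). In form: {"xyz": [[x, y, z], ...], "rot": [[rx, ry, rz], ...], "grip": [grip, ...]}. A call has exactly 10 rows; each row is the pose to reach, as a shift and turn from the pose commanded when the call began, along the tool's axes at that moment; what a row does not reach only later rows make up. A row lasts 1/8 s, in which the tool goes at most 62.5 mm and 10.7 degrees, less where a joint would pass 70% of its speed; a pose out of reach is approached as far as the arm can. A call with a gripper value outside its range is refused whole. The fingers move at their own pace and stop on an object; the grip force is fixed at half the most. Time passes only in rows, so rows that repeat a pose let the fingers close, or fill a call up. It gives the time, the measured TCP pose, the force, the opening and the grip force at its end, in the units of the state.
- readout.get_obs(): the state, without advancing time (a new reading comes with each control period).
- vision.camera(name): name is "scene" or "top"; returns a dict with "color" (480x640x3 uint8, red, green, blue), "depth" (480x640 float32, m along the optical axis (not along the pixel's ray), 0 where there is no reading), "camera_matrix" (3x3 intrinsics, pixels), "extrinsics" (4x4, takes a point from camera to world coordinates). Camera axes: x right, y down, z forward; pixel columns grow to the right and rows downward; lengths in m; the calibration is good to about 2 mm. A picture is of the moment at which its call begins.
- ctrl.hand_in(): hands the job in; it is judged then, once.
The state is a dict: "time_s": time; "q": joint angles; "dq": joint speeds; "joint_efforts": joint torques, N m; "eef_pos": TCP position; "eef_rot": TCP orientation; "wrist_force": force on the tool from outside, world axes, zero at the start; "torque": the same for the moment, N m; "opening": opening from 0.0 (shut) to 1.0 (fully open); "grasp_force": force on a finger pad.
Only numpy, scipy, OpenCV 4.12 (cv2) and the standard library are available. Lean on these libraries where they do the work, as an engineer would, in place of code of your own. Each camera call takes 0.05 s, during which the arm holds its last target. There are 200 camera calls.

## Working session

There is one attempt and no reset: what is moved stays moved. The work goes in short steps, Python scripts to look and compute and a tool call to move; the robot and the scene stay as the last step left them, time stands still between calls to the robot, and variables do not carry over. Pictures are saved under pics/ and viewed, at most 10 in all, crops included, and the job is handed in when it is done.

Besides the shell and the picture viewer there is one more tool, called after ">>>" in YAML: its name, and indented under it one key for each argument. play_rows: Moves the arm, as the interface text tells. Its arguments: {"type":"object","properties":{"xyz":{"type":"array","items":{"type":"array","items":{"type":"number"}}},"rot":{"type":"array","items":{"type":"array","items":{"type":"number"}}},"grip":{"type":"array","items":{"type":"number"}}},"required":["xyz","rot","grip"]}

```bash
mkdir -p pics; cat > h.py <<'E'
import numpy as np, cv2
from bench import readout, vision, ctrl
def cam(n,f=None):
    c=vision.camera(n)
    if f: cv2.imwrite('pics/'+f,c['color'][:,:,::-1])
    return c
def ray(c,uv,z):
    K=c['camera_matrix'];T=c['extrinsics'];uv=np.atleast_2d(np.array(uv,float))
    d=np.c_[uv,np.ones(len(uv))]@np.linalg.inv(K).T@T[:3,:3].T
    o=T[:3,3]; return o+d*((z-o[2])/d[:,2])[:,None]
E
python3 - <<'E'
from h import *
c=cam('top','t1.png');np.savez('/tmp/t1.npz',**c)
d=cam('scene','s1.png');np.savez('/tmp/s1.npz',**d)
print(c['extrinsics'],d['extrinsics'])
o=readout.get_obs();print(o)
print(ctrl.tips_ahead)
E
```

```text
[[ 0.02170662 -0.98775868  0.15447202  0.3485801 ]
 [-0.99971853 -0.01996515  0.01281628 -0.00791523]
 [-0.00957534 -0.15470674 -0.98791403  1.50566129]
 [ 0.          0.          0.          1.        ]] [[-0.82201611  0.3854357  -0.41920023  1.12448181]
 [ 0.56905632  0.58383176 -0.57906423  0.78020269]
 [ 0.02155038 -0.71454866 -0.69925374  1.01579208]
 [ 0.          0.          0.          1.        ]]
{'time_s': 0.1, 'q': array([-1.55028892e+00,  1.81484130e-01,  1.60788387e+00, -3.07615425e-05,
        1.35381343e+00, -2.06293587e-01]), 'dq': array([-2.92642722e-05, -1.34266835e-03, -3.30152155e-03, -5.76099000e-04,
       -1.21492793e-04,  4.40187480e-04]), 'joint_efforts': array([-8.09510880e-05, -4.45878875e+01, -3.52239919e+01, -2.02508581e-04,
        4.11685556e-03,  1.32592454e-06]), 'eef_pos': array([ 0.12929742, -0.55980004,  0.24947612]), 'eef_rot': array([-7.92354700e-04,  9.93576361e-01,  1.13160872e-01,  5.87342155e-05]), 'wrist_force': array([-0.662737  ,  0.83284734,  0.25654595]), 'torque': array([ 0.08395659, -0.01131163, -0.00535841]), 'grasp_force': 0.0, 'opening': 0.9991658285682072}
0.019
```

View pics/t1.png

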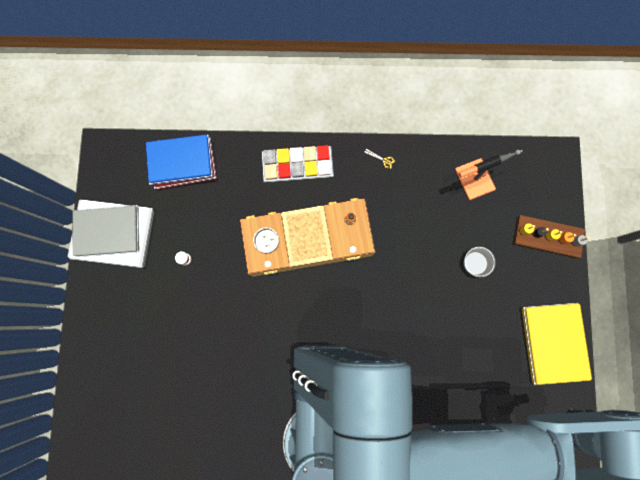

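View pics/s1.png

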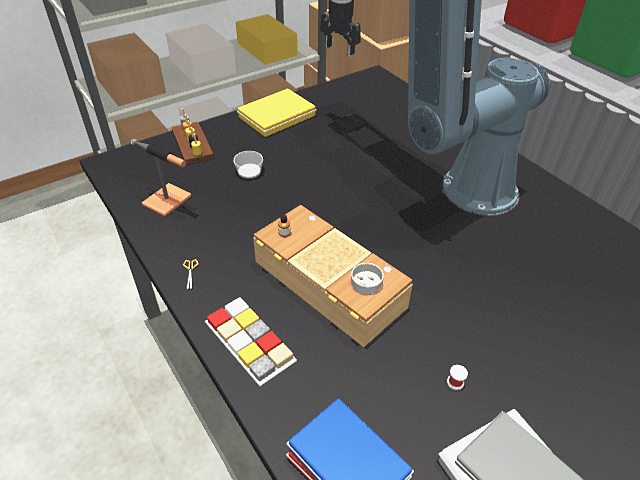

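The tin is on the left lid: top view (266,240), with the left press disc at (268,264). The bottle is on the right lid at (350,218), the spool at (182,258) and the tub at (479,262).

```bash
cat >> h.py <<'E'
def cloud(c):
    D=c['depth'];v,u=np.mgrid[:480,:640];K=c['camera_matrix']
    P=np.stack([(u-K[0,2])/K[0,0]*D,(v-K[1,2])/K[1,1]*D,D],-1)@c['extrinsics'][:3,:3].T+c['extrinsics'][:3,3]
    P[D==0]=np.nan
    return P
def tin(c,x0,x1,y0,y1,zt=0.128):
    P=cloud(c);Z=P[...,2]
    m=(Z>0.108)&(Z<0.14)&(P[...,0]>x0)&(P[...,0]<x1)&(P[...,1]>y0)&(P[...,1]<y1)
    pts=np.argwhere(m)[:,::-1].astype(np.float32)
    w=ray(c,pts,zt)[:,:2]
    (cx,cy),r=cv2.minEnclosingCircle((w*1000).astype(np.float32))
    return cx,cy,r,len(pts)
E
python3 - <<'E'
from h import *
for n in('t1','s1'):
    c=dict(np.load(f'/tmp/{n}.npz'));P=cloud(c);Z=P[...,2]
    reg=(P[...,0]>.3)&(P[...,0]<.75)&(P[...,1]>-.2)&(P[...,1]<.35)
    m=(reg&(Z>.085)&(Z<.18))
    w=(P[m][:,:2]*1000).astype(np.float32)
    R=cv2.minAreaRect(w);print(n,'rect',R, m.sum(), np.percentile(Z[reg&(Z>.085)&(Z<.11)],[5,50,95]))
    print(cv2.boxPoints(R))
    print('tin',tin(c,.3,.75,.1,.35),'zmax',np.nanmax(Z[reg]))
    # hue-based masks: white discs and wooden contour
    img=c['color'].astype(int)
    wh=(img.min(2)>190)&(abs(Z-.1)<.012)&reg
    k,l,s,ce=cv2.connectedComponentsWithStats(wh.astype(np.uint8))
    for i in range(1,k):
        if s[i,4]>4: print(s[i],ce[i],ray(c,ce[i],.1)[0])
    b=reg&(Z>.13); q=P[b]; print('bottle pts',b.sum(), np.median(q[q[:,2]>.14],0) if b.any() else '')
c=dict(np.load('/tmp/t1.npz'));cv2.imwrite('pics/t1c.png',cv2.resize(c['color'][190:285,230:390,::-1],None,fx=5,fy=5,interpolation=2))
E
```

```text
t1 rect ((594.4647827148438, 62.324188232421875), (168.95802307128906, 371.8369140625), 10.94450855255127) 6922 [0.09362506 0.09965192 0.10511339]
[[ 476.22415  228.82204]
 [ 546.8205  -136.25172]
 [ 712.70544 -104.17366]
 [ 642.1091   260.9001 ]]
tin (568.8396606445312, 189.95840454101562, 76.84449005126953, 190) zmax 0.15964553851098917
[316 206   4   4   9] [317.55555556 207.66666667] [0.67197044 0.03066858 0.1       ]
[305 208  10   4  22] [309.68181818 209.59090909] [0.66576921 0.05353381 0.1       ]
[295 211   5   3  11] [296.72727273 211.81818182] [0.65837881 0.0911923  0.1       ]
[282 213   4   3   7] [283.71428571 213.85714286] [0.65155304 0.12900623 0.1       ]
[284 225   3  10  13] [285.46153846 229.46153846] [0.60537847 0.12234091 0.1       ]
[256 230  21  22 349] [265.81948424 240.18051576] [0.57271074 0.17818198 0.1       ]
[286 237   2   4   5] [286.8 238.6] [0.57857018 0.11755519 0.1       ]
[350 246   6   7  34] [352.38235294 249.02941176] [ 0.55192329 -0.07259838  0.1       ]
[306 257  22   6  51] [316.60784314 259.29411765] [0.52002312 0.02979949 0.1       ]
[265 
[... 225 characters left out ...]
14062, 59.97688293457031), (173.08578491210938, 374.76666259765625), 10.996586799621582) 8405 [0.09208406 0.10028504 0.10449941]
[[ 473.96924  227.41148]
 [ 545.4562  -140.47392]
 [ 715.3639  -107.45772]
 [ 643.87695  260.42767]]
tin (577.7277221679688, 180.82379150390625, 45.60633850097656, 489) zmax 0.16010516009150355
[309 216   7   5  25] [311.76 217.68] [ 0.55273438 -0.07638917  0.1       ]
[290 229  81  59 539] [327.36178108 259.0148423 ] [0.60276294 0.06504987 0.1       ]
[384 267   8   5  32] [387.28125 269.     ] [0.50555906 0.16782914 0.1       ]
[353 271  28  15 254] [367.11023622 278.00393701] [0.56163237 0.16413035 0.1       ]
bottle pts 140 [ 0.64214748 -0.06384619  0.152647  ]
```

View pics/t1c.png

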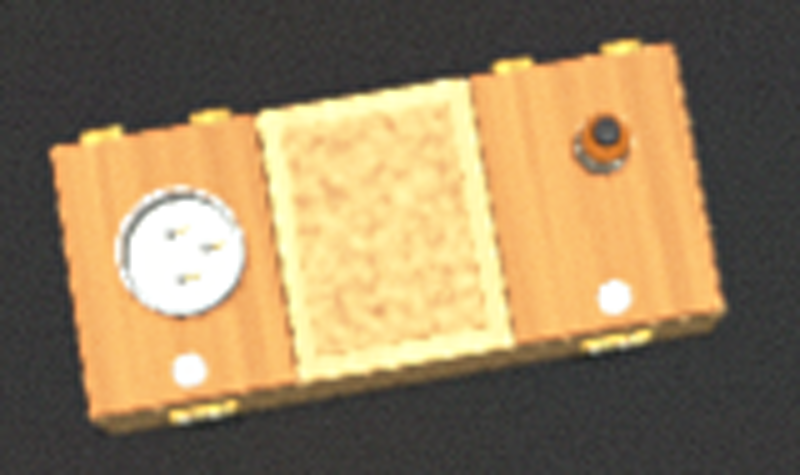

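```bash
cat >> h.py <<'E'
from scipy.spatial.transform import Rotation as Ro
A=0.1917; C=np.array([.5905,.0594])
X=np.array([np.cos(A),np.sin(A)]);Y=np.array([-X[1],X[0]])
def ch(w): w=np.asarray(w)[:2]-C; return np.array([w@X,w@Y])*1000
def wo(x,y): return C+(x*X+y*Y)/1000
def delta(px,py,pz,yaw):
    """tool-axes shift (mm) and rotvec to reach world pose, tool down, tool x at yaw"""
    o=readout.get_obs();R0=Ro.from_quat(np.roll(o['eef_rot'],-1))
    R1=Ro.from_euler('z',yaw)*Ro.from_euler('x',np.pi)
    print('shift',(R0.inv().apply(np.array([px,py,pz])-o['eef_pos'])*1000).round(1),'rot',(R0.inv()*R1).as_rotvec().round(4))
E
python3 - <<'E'
from h import *
for n in('t1','s1'):
    c=dict(np.load(f'/tmp/{n}.npz'));P=cloud(c);g=c['color'].astype(int)
    z=P[...,2]; sat=g.max(2)-g.min(2)
    m=(sat<40)&(g.max(2)>70)&(z>.095)&(z<.135)
    k,l,s,ce=cv2.connectedComponentsWithStats(cv2.morphologyEx(m.astype(np.uint8),cv2.MORPH_CLOSE,np.ones((3,3))))
    for i in range(1,k):
        if s[i,4]>150:
            cs,_=cv2.findContours((l==i).astype(np.uint8),0,1)
            e=cv2.fitEllipse(cv2.convexHull(cs[0])); w=ray(c,e[0],.126)[0]; print(n,s[i],e,w,ch(w))
print(wo(0,195)); delta(.42,-.2,.25,.97); 
E
```

```text
t1 [253 227  26  26 511] ((265.5766906738281, 239.92298889160156), (25.103878021240234, 25.594165802001953), 150.9143829345703) [0.56929216 0.17546013 0.126     ] [  1.29335715 117.97479558]
s1 [  0   0  47  15 434] ((19.424833297729492, 6.289313316345215), (15.289437294006348, 52.303157806396484), 81.86061096191406) [ 0.85014755 -1.79839095  0.126     ] [  -99.06998524 -1873.22961651]
s1 [458 144  59  38 798] ((486.0699157714844, 161.3976287841797), (39.72916030883789, 62.424442291259766), 103.62582397460938) [0.02951914 0.01858026 0.126     ] [-558.48198029   66.81058071]
s1 [321 260  71  35 975] ((357.2918395996094, 280.3594665527344), (35.2989501953125, 71.87462615966797), 69.06659698486328) [0.59988682 0.17517062 0.126     ] [ 31.27241973 111.86144999]
[0.55334703 0.25082794]
shift [ 364.2 -285.2    0. ] rot [-0.0014 -0.0009 -0.7432]
```

>>> play_rows:
  xyz:
    - [36,-28,0]
    - [78,-60,0]
    - [120,-93,0]
    - [162,-126,0]
    - [204,-159,0]
    - [246,-192,0]
    - [288,-225,0]
    - [325,-254,0]
    - [350,-274,0]
    - [364,-285,0]
  rot:
    - [0,0,-0.07]
    - [0,0,-0.15]
    - [0,0,-0.23]
    - [0,0,-0.31]
    - [0,0,-0.39]
    - [0,0,-0.47]
    - [0,0,-0.55]
    - [0,0,-0.63]
    - [0,0,-0.69]
    - [-0.001,-0.001,-0.743]
  grip: [0.47,0.47,0.47,0.47,0.47,0.47,0.47,0.47,0.47,0.47]

```text
time_s: 1.35
eef_pos: [0.4205, -0.199, 0.2499]
eef_rot: [0.0, 0.884, 0.468, -0.001]
wrist_force: [-0.3, -0.0, 0.1]
opening: 0.47
grasp_force: 0.0
```

```bash
python3 - <<'E'
from h import *
o=readout.get_obs();print(o['eef_pos'],o['opening'],o['q'][[0,5]],ctrl.tips_ahead)
delta(*wo(1,195),.21,A+np.pi/2)
E
```

```text
[ 0.42051161 -0.19902276  0.24992608] 0.4695125001870372 [-0.69734085 -0.09987002] 0.019
shift [ 447.4 -142.4   39.5] rot [-6.000e-04  9.000e-04 -7.889e-01]
```

>>> play_rows:
  xyz:
    - [40,-13,0]
    - [90,-29,0]
    - [140,-45,0]
    - [190,-60,0]
    - [240,-76,0]
    - [290,-92,0]
    - [340,-108,10]
    - [385,-123,20]
    - [425,-135,30]
    - [447,-142,39]
  rot:
    - [0,0,-0.07]
    - [0,0,-0.15]
    - [0,0,-0.23]
    - [0,0,-0.31]
    - [0,0,-0.39]
    - [0,0,-0.47]
    - [0,0,-0.56]
    - [0,0,-0.65]
    - [0,0,-0.73]
    - [0,0,-0.789]
  grip: [0.47,0.47,0.47,0.47,0.47,0.47,0.47,0.47,0.47,0.47]

```text
time_s: 2.6
eef_pos: [0.5553, 0.2502, 0.2096]
eef_rot: [-0.0, 0.636, 0.772, -0.001]
wrist_force: [-0.7, -1.5, 0.2]
opening: 0.469
grasp_force: 0.0
```

```bash
python3 - <<'E'
from h import *
o=readout.get_obs();print(o['eef_pos'],ch(o['eef_pos']),o['opening'],o['wrist_force'])
delta(*wo(1,192),.129,A+np.pi/2)
E
```

```text
[0.55531956 0.25024566 0.20955504] [  1.82544746 194.05256762] 0.4690018398525558 [-0.71264434 -1.47526345  0.21535976]
shift [-2.  -0.7 80.6] rot [-0.0016  0.0011  0.0002]
```

>>> play_rows:
  xyz:
    - [0,0,10]
    - [0,0,20]
    - [0,0,30]
    - [-1,0,40]
    - [-1,0,50]
    - [-1,0,60]
    - [-2,0,69]
    - [-2,-1,76]
    - [-2,-1,80]
    - [-2,-1,80]
  rot:
    - [0,0,0]
    - [0,0,0]
    - [0,0,0]
    - [0,0,0]
    - [0,0,0]
    - [0,0,0]
    - [0,0,0]
    - [0,0,0]
    - [-0.002,0.001,0]
    - [-0.002,0.001,0]
  grip: [0.47,0.47,0.47,0.47,0.47,0.47,0.47,0.47,0.47,0.47]

```text
time_s: 3.85
eef_pos: [0.5548, 0.2459, 0.1304]
eef_rot: [0.0, 0.638, 0.77, 0.0]
wrist_force: [0.2, 0.1, 0.1]
opening: 0.472
grasp_force: 0.0
```

```bash
python3 - <<'E'
from h import *
o=readout.get_obs();print(o['eef_pos'],ch(o['eef_pos']),o['opening'],o['wrist_force'])
c=cam('scene')
cv2.imwrite('pics/s2.png',cv2.resize(c['color'][180:340,270:470,::-1],None,fx=4,fy=3.75,interpolation=2))
K=c['camera_matrix'];T=np.linalg.inv(c['extrinsics'])
for z in(.1,.105,.11,.115,.12):
  # projection of outer bottom corner of far finger
  for x in(-25,25):
    p=np.r_[wo(x,182),z,1];q=K@(T@p)[:3];q=q[:2]/q[2];print(z,x,((q-[270,180])*[4,3.75]).round(0))
E
```

```text
[0.55475024 0.2459224  0.13037586] [  0.44285724 189.91696364] 0.4718236737877738 [0.20059604 0.07496657 0.1447732 ]
0.1 -25 [508. 419.]
0.1 25 [450. 465.]
0.105 -25 [509. 413.]
0.105 25 [451. 460.]
0.11 -25 [510. 408.]
0.11 25 [452. 454.]
0.115 -25 [511. 402.]
0.115 25 [453. 448.]
0.12 -25 [512. 397.]
0.12 25 [453. 443.]
```

View pics/s2.png

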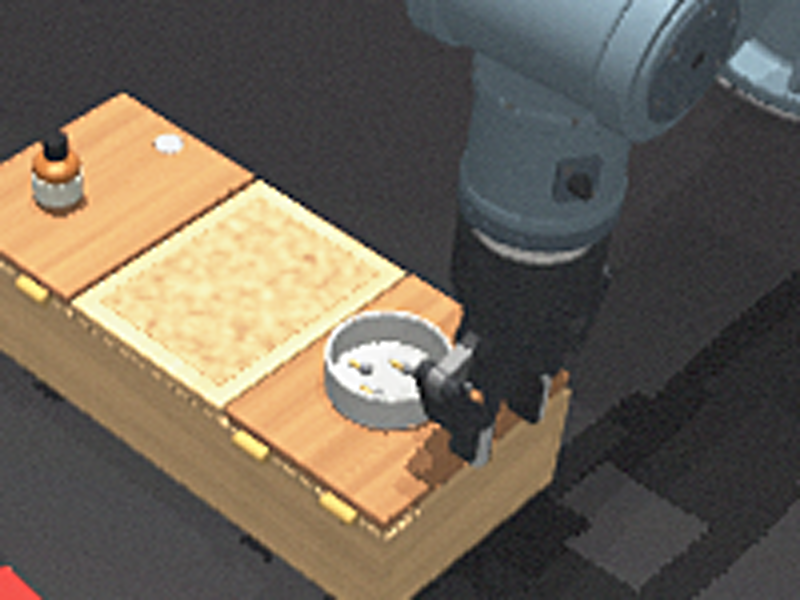

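>>> play_rows:
  xyz:
    - [0,0,4]
    - [0,0,7]
    - [-8,0,7]
    - [-16,0,7]
    - [-22,0,7]
    - [-26,0,7]
    - [-32,0,7]
    - [-38,0,7]
    - [-44,0,7]
    - [-50,0,7]
  rot:
    - [0,0,0]
    - [0,0,0]
    - [0,0,0]
    - [0,0,0]
    - [0,0,0]
    - [0,0,0]
    - [0,0,0]
    - [0,0,0]
    - [0,0,0]
    - [0,0,0]
  grip: [0.47,0.47,0.47,0.47,0.47,0.47,0.47,0.47,0.47,0.47]

```text
time_s: 5.15
eef_pos: [0.5644, 0.1964, 0.1237]
eef_rot: [0.001, 0.638, 0.77, 0.001]
wrist_force: [-0.6, 0.2, -0.1]
opening: 0.47
grasp_force: 0.2
```

```bash
cat >> h.py <<'E'
def look(f,r=(200,320,290,420)):
    o=readout.get_obs();print(o['eef_pos'].round(4),ch(o['eef_pos']).round(1),o['opening'],o['wrist_force'].round(2))
    c=cam('scene');a,b,d,e=r
    cv2.imwrite('pics/'+f,cv2.resize(c['color'][a:b,d:e,::-1],None,fx=5,fy=5,interpolation=2));return c
E
python3 - <<'E'
from h import *
look('s3.png')
E
```

```text
[0.5644 0.1964 0.1237] [  0.5 139.5] 0.46985491660257594 [-0.61  0.16 -0.1 ]
```

View pics/s3.png

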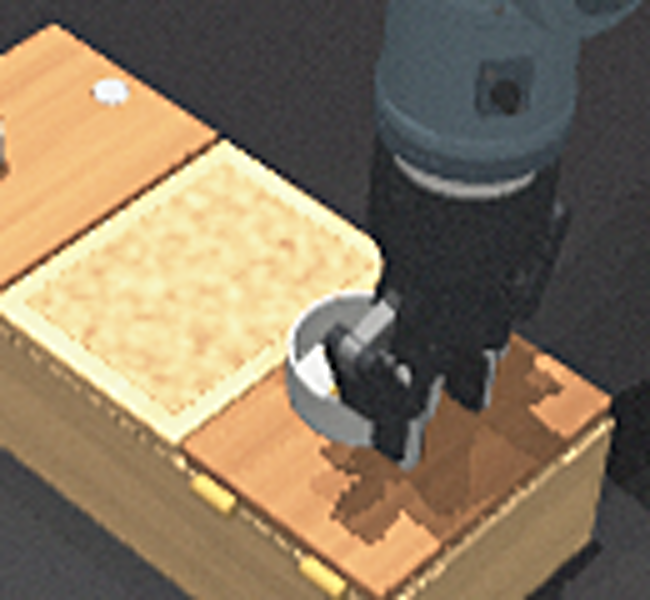

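The fingers are low against the tin's outer side and it is sliding toward the deck. Its leading rim, around (290,370), is near the seam, and it is upright.

>>> play_rows:
  xyz:
    - [-6,0,0]
    - [-12,0,0]
    - [-18,0,0]
    - [-24,0,0]
    - [-30,0,0]
    - [-36,0,0]
    - [-42,0,0]
    - [-48,0,0]
    - [-54,0,0]
    - [-60,0,0]
  rot:
    - [0,0,0]
    - [0,0,0]
    - [0,0,0]
    - [0,0,0]
    - [0,0,0]
    - [0,0,0]
    - [0,0,0]
    - [0,0,0]
    - [0,0,0]
    - [0,0,0]
  grip: [0.47,0.47,0.47,0.47,0.47,0.47,0.47,0.47,0.47,0.47]

```text
time_s: 6.45
eef_pos: [0.5755, 0.1374, 0.1236]
eef_rot: [0.001, 0.638, 0.77, 0.0]
wrist_force: [0.3, 0.3, -0.3]
opening: 0.47
grasp_force: 0.1
```

>>> play_rows:
  xyz:
    - [-6,0,0]
    - [-12,0,0]
    - [-18,0,0]
    - [-24,0,0]
    - [-29,0,0]
    - [-33,0,0]
    - [-36,0,0]
    - [-36,0,0]
    - [-34,0,0]
    - [-28,0,0]
  rot:
    - [0,0,0]
    - [0,0,0]
    - [0,0,0]
    - [0,0,0]
    - [0,0,0]
    - [0,0,0]
    - [0,0,0]
    - [0,0,0]
    - [0,0,0]
    - [0,0,0]
  grip: [0.47,0.47,0.47,0.47,0.47,0.47,0.47,0.47,0.47,0.47]

```text
time_s: 7.7
eef_pos: [0.5807, 0.1106, 0.1237]
eef_rot: [0.001, 0.638, 0.77, 0.001]
wrist_force: [0.2, 0.9, 0.7]
opening: 0.471
grasp_force: 0.0
```

```bash
python3 - <<'E'
from h import *
look('s4.png')
E
```

```text
[0.5807 0.1106 0.1237] [ 0.1 52.1] 0.47143931894059393 [0.17 0.87 0.67]
```

View pics/s4.png

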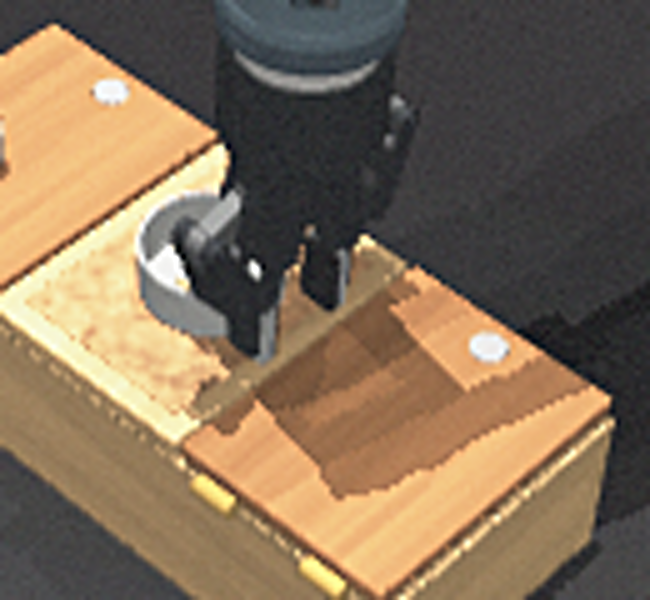

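The tin stands on the cork deck. Next I back off, rise, move over the left disc and close the fingers, then check the tin.

```bash
python3 - <<'E'
from h import *
delta(*wo(-64,124),.20,A+np.pi/2)
E
```

```text
shift [ 70.8 -64.1 -76.4] rot [ 0.0014 -0.0002 -0.0034]
```

>>> play_rows:
  xyz:
    - [10,0,0]
    - [20,0,-5]
    - [28,0,-25]
    - [34,0,-45]
    - [42,-15,-60]
    - [50,-30,-72]
    - [58,-45,-76]
    - [65,-57,-76]
    - [71,-64,-76]
    - [71,-64,-76]
  rot:
    - [0,0,0]
    - [0,0,0]
    - [0,0,0]
    - [0,0,0]
    - [0,0,0]
    - [0,0,0]
    - [0,0,0]
    - [0,0,-0.003]
    - [0.001,0,-0.003]
    - [0.001,0,-0.003]
  grip: [0.47,0.47,0.47,0.47,0.3,0,0,0,0,0]

```text
time_s: 9.0
eef_pos: [0.5039, 0.1685, 0.1992]
eef_rot: [0.0, 0.636, 0.771, -0.0]
wrist_force: [0.4, 0.6, -0.0]
opening: -0.001
grasp_force: 0.0
```

```bash
python3 - <<'E'
from h import *
look('s5.png')
c=cam('top');P=cloud(c);g=c['color'].astype(int);z=P[...,2]
m=((g.max(2)-g.min(2)<40)&(g.max(2)>70)&(z>.09)&(z<.135))[150:300,200:420]
k,l,s,ce=cv2.connectedComponentsWithStats(cv2.morphologyEx(m.astype(np.uint8),cv2.MORPH_CLOSE,np.ones((3,3))))
for i in range(1,k):
    if s[i,4]>100:
        cs,_=cv2.findContours((l==i).astype(np.uint8),0,1)
        e=cv2.fitEllipse(cv2.convexHull(cs[0])); w=ray(c,np.array(e[0])+[200,150],.125)[0]; print(s[i],e[1],ch(w))
delta(*wo(-64,124),.125,A+np.pi/2)
E
```

```text
[0.5039 0.1685 0.1992] [-64.3 123.6] -0.0009114172773489163 [ 0.43  0.61 -0.02]
[ 93  73  25  25 502] (24.922147750854492, 25.46616554260254) [-4.0951257   5.88197949]
shift [ 1.  -0.5 74.4] rot [ 0.0004  0.0004 -0.0007]
```

View pics/s5.png

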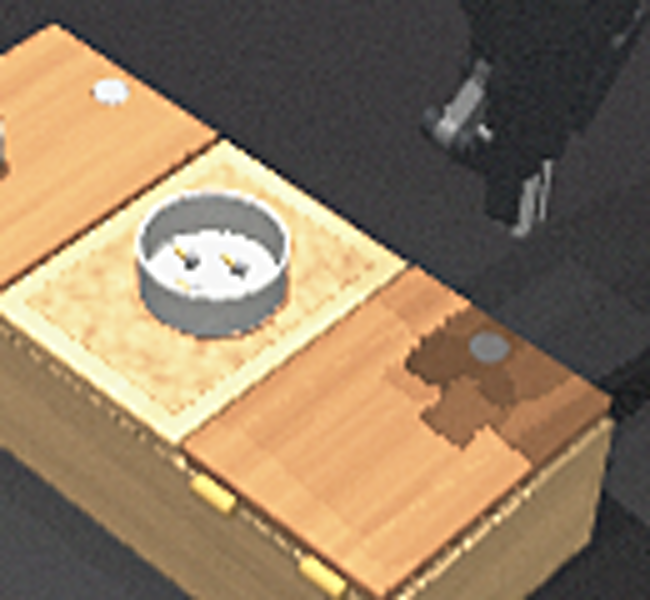

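The tin is centred on the deck at chest (-4,6) mm, clear of both lids. The lid is still shut and its disc sits under the fingertips.

>>> play_rows:
  xyz:
    - [1,0,10]
    - [1,0,22]
    - [1,0,34]
    - [1,0,46]
    - [1,0,58]
    - [1,0,66]
    - [1,0,72]
    - [1,0,75]
    - [1,0,77]
    - [1,0,77]
  rot:
    - [0,0,0]
    - [0,0,0]
    - [0,0,0]
    - [0,0,0]
    - [0,0,0]
    - [0,0,0]
    - [0,0,0]
    - [0,0,0]
    - [0,0,0]
    - [0,0,0]
  grip: [0,0,0,0,0,0,0,0,0,0]

```text
time_s: 10.35
eef_pos: [0.5044, 0.1691, 0.1227]
eef_rot: [0.0, 0.636, 0.771, 0.0]
wrist_force: [0.3, 0.2, 0.7]
opening: 0.003
grasp_force: 0.0
```

>>> play_rows:
  xyz:
    - [0,0,1]
    - [0,0,2]
    - [0,0,3]
    - [0,0,4]
    - [0,0,5]
    - [0,0,6]
    - [0,0,7]
    - [0,0,7.5]
    - [0,0,8]
    - [0,0,8]
  rot:
    - [0,0,0]
    - [0,0,0]
    - [0,0,0]
    - [0,0,0]
    - [0,0,0]
    - [0,0,0]
    - [0,0,0]
    - [0,0,0]
    - [0,0,0]
    - [0,0,0]
  grip: [0,0,0,0,0,0,0,0,0,0]

```text
time_s: 11.6
eef_pos: [0.5042, 0.1691, 0.1145]
eef_rot: [0.0, 0.636, 0.771, -0.0]
wrist_force: [-2.5, -1.2, 3.4]
opening: 0.002
grasp_force: 1.8
```

>>> play_rows:
  xyz:
    - [0,0,0.5]
    - [0,0,1]
    - [0,0,1]
    - [0,0,0]
    - [0,0,-4]
    - [0,0,-10]
    - [0,0,-17]
    - [0,0,-25]
    - [0,0,-34]
    - [0,0,-44]
  rot:
    - [0,0,0]
    - [0,0,0]
    - [0,0,0]
    - [0,0,0]
    - [0,0,0]
    - [0,0,0]
    - [0,0,0]
    - [0,0,0]
    - [0,0,0]
    - [0,0,0]
  grip: [0,0,0,0,0,0,0,0,0,0]

```text
time_s: 12.85
eef_pos: [0.504, 0.1691, 0.159]
eef_rot: [-0.0, 0.636, 0.771, -0.0]
wrist_force: [0.0, -0.1, -0.2]
opening: -0.002
grasp_force: 0.2
```

>>> play_rows:
  xyz:
    - [0,0,-10]
    - [0,0,-20]
    - [0,0,-32]
    - [0,0,-46]
    - [0,0,-60]
    - [0,0,-75]
    - [0,0,-90]
    - [0,0,-100]
    - [0,0,-105]
    - [0,0,-105]
  rot:
    - [0,0,0]
    - [0,0,0]
    - [0,0,0]
    - [0,0,0]
    - [0,0,0]
    - [0,0,0]
    - [0,0,0]
    - [0,0,0]
    - [0,0,0]
    - [0,0,0]
  grip: [0,0,0,0,0,0,0,0,0,0]

```text
time_s: 14.1
eef_pos: [0.5043, 0.1691, 0.2637]
eef_rot: [0.0, 0.636, 0.771, 0.0]
wrist_force: [-0.1, 0.7, -0.2]
opening: 0.001
grasp_force: 0.0
```

```bash
python3 - <<'E'
from h import *
look('s6.png',(180,340,240,400))
E
python3 -c "
import cv2;i=cv2.imread('pics/s6.png');cv2.imwrite('pics/s6b.png',cv2.resize(i,(600,600)))"
```

```text
[0.5043 0.1691 0.2637] [-63.7 124.1] 0.0013185404887998903 [-0.07  0.7  -0.18]
```

View pics/s6b.png

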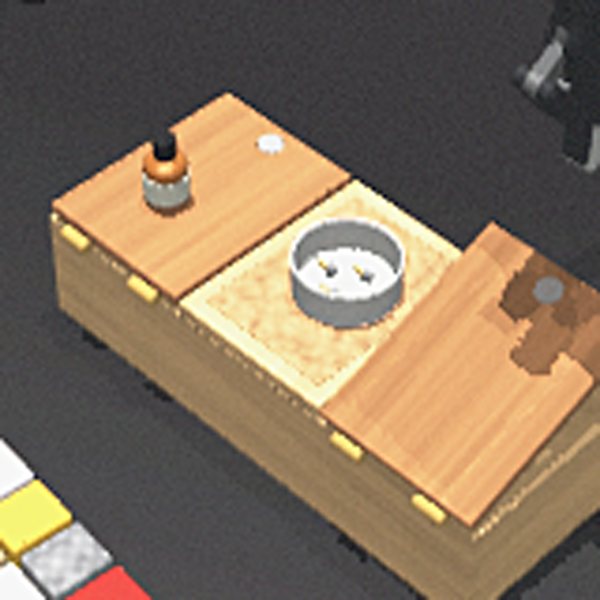

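The left lid is ajar, with its front edge raised near (490,225). The tin is on the deck, the bottle is standing on the shut right lid, and the hand is well above everything.

```bash
python3 -c "
from bench import ctrl
print(ctrl.hand_in())"
```

```text
the job is handed in; nothing more can be done
None
```

The job is handed in: the tin was pushed onto the deck, clear of both lids, and the left lid was pressed and is now ajar. The last picture shows the right lid shut with its bottle standing on it. The spool and tub were never approached, and the hand finished clear at about 14 s of the 42 s allowed.

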